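Shut and fasten the dry case

ROBOT

A 6-joint arm with a two-finger parallel gripper is mounted at the origin on a cart in front of the work surface, level with it; the furniture and walls round the work are solid. World frame = base frame: x ahead of the robot, y to its left, z up, the work surface at z = 0. Lengths are in m, angles in rad, forces in N, time in s.
With the tool pointing down it reaches from about 0.375 to 0.9 m from the base axis. Payload 3.1 kg.
Tool frame: the origin (TCP) lies at the very end of the fingers, on their centre line; the grasp point (between the pads) lies 19 mm behind it (manip.tcp_to_grasp is the distance from the TCP to the grasp point, in m); z points along the fingers, y is the line along which they close (so a half turn about z gives the same grasp; the last joint's range is limited). The gripper opens to 85 mm and grips with 20 to 120 N. Pads are 22 mm wide; open, the fingers measure 114 mm over their backs; the gripper's body (76 mm by 85 mm) begins 54 mm behind the grasp point. The pads swing forward as they close: fully open they stand 13 mm farther back than shut.
Start: joints at [1.121, 0.527, 1.433, -0, 1.181, -0.178], TCP at [0.167, 0.602, 0.209] pointing down, gripper open.
Joint ranges: [-3.08, 3.08], [-0.75, 2.2], [0.22, 2.44], [-1.43, 4.57], [0, 2.65], [-2.85, 2.85]. Speed limits (rad/s): [2.79, 2.79, 3.14, 3.14, 3.14, 3.14].

INTERFACE

Orientations are given as a unit quaternion [x, y, z, w].
In Python, from station import manip gives the robot as it stands. The module is installed in compiled form; this text tells all that it offers.
- The arm moves only by the tool step_arm, never from a script. Its argument "commands" is one flat list of numbers, 6 for each row, row after row: the shift along the tool's x, y, z in m, then the turn, a rotation vector about the tool's x, y, z in degrees. A call has exactly 10 rows; each row is the pose to reach, as a shift and turn from the pose commanded when the call began, along the tool's axes at that moment; what a row does not reach only later rows make up. A row lasts 1/10 s, in which the tool goes at most 50 mm and 8.59 degrees, less where a joint would pass 70% of its speed; a pose out of reach is approached as far as the arm can. A call with a gripper value outside its range is refused whole. "jaw" is the opening in per cent of the stroke, from 0 (shut) to 100 (fully open), set as the call begins (left out, the last holds). The fingers move at their own pace and stop on an object; "grip_force" is the grip in N (left out, the last holds). Time passes only in rows, so rows that repeat a pose let the fingers close, or fill a call up. It gives the time, the measured TCP pose, the force, the opening and the grip force at its end, in the units of the state.
- manip.sense(): the state, without advancing time (a new reading comes with each control period).
- manip.snapshot(name): name is "side" or "top" or "wrist"; returns a dict with "pixels" (420x560x3 uint8, blue, green, red), "fx", "fy", "cx", "cy" (pixels), "k1" (the pictures are not rectified: a ray, as slopes to the right and down, at radius r is drawn at 1 + k1 r^2 times it, then the intrinsics apply), "R" (3x3) and "t" (3): a world point X has camera coordinates R X + t; the wrist camera has in their place "mount" (4x4, takes a point from camera to tool coordinates, whose origin is the TCP and whose axes are the flange's). Camera axes: x right, y down, z forward; pixel columns grow to the right and rows downward; lengths in m; the calibration is good to about 2 mm. A picture is of the moment at which its call begins: read the wrist's pose just before it. There is no depth.
- manip.sign_off(): hands the job in; it is judged then, once.
The state is a dict: "t": time; "q": joint angles; "qd": joint speeds; "tau": joint torques, N m; "tcp_pos": TCP position; "tool_rot": TCP orientation; "force": force on the tool from outside, world axes, zero at the start; "ft_torque": the same for the moment, N m; "finger_gap": opening from 0.0 (shut) to 1.0 (fully open); "gripper_force": force on a finger pad.
Only numpy, scipy, OpenCV 4.12 (cv2) and the standard library are available. Lean on these libraries where they do the work, as an engineer would, in place of code of your own. Each camera call takes 0.05 s, during which the arm holds its last target. There are 200 camera calls.

TASK

Shut the blue sliding cover of the dry case so that the steel die inside stays dry, and fasten it with the orange sprung stud: turn the stud's wing in line with the slot (the white marks), push it fully in, turn it a quarter turn clockwise to the green marks and let go, so that it stays locked down. Leave the other things on the bench where they are.

Things in the scene. Friction and masses are not known exactly. Their poses are not given: they have to be found in the camera images.
- slot (a point): the foot slot in the deck of the dry case, a grey housing 140 x 250 x 60 mm fixed on the bench. The point is the middle of the slot at deck height (60 mm up), which is also the middle of the housing seen from above. Its x axis runs along the slot (38 mm long, 13 mm wide), across the housing; its y axis runs along the housing, the way the cover slides shut; z is up. Behind the slot, 35 to 100 mm along y, is the open well with the steel die, which the cover must close over
- cover (a joint): how far the blue sliding cover still stands open (m): 0 fully shut (against a stop), at most 0.08. The cover (108 x 155 mm, its top 74 mm above the bench) slides on the housing along the slot's +y to shut, rubbing with about 1.5 N; pushing or dragging the stud, which it carries, moves it
- plunger (a joint): how far the stud is pushed in (m): 0 up, 0.0205 at the end of its travel, about 0.013 when locked. A spring pushes it up with 4 N (up) to 9 N (fully in). If the cover is not shut, or the wing is more than about 0.2 rad off the slot, the foot meets the deck and it goes in only 0.0025. It turns freely under the catch when pushed in deeper than 0.0175; less deep it jams on the rim of the slot or catch, or turns only by force
- stud (a joint): angle of the stud (rad), growing clockwise seen from above: 0 with the wing along the slot's x axis (the white marks on the cover), 1.57 with the wing along the slot's y axis (the green marks), where, let go, it springs up 4 to 7 mm into the catch and stays locked; stops lie about 0.15 rad beyond. It turns easily and stays where it is left. Wrong-way turning is blocked once pushed in
- stud_grip (a point): middle of the stud's orange wing, an upright plate 60 mm long (this point's x axis), 14 mm thick (its y axis) and 36 mm tall, with a white line along its top; the stud turns about this point's vertical axis. While up this point is 119 mm above the bench, 18 mm below the top of the wing and 18 mm above a black round flange of 42 mm diameter; it goes down with the stud. It stands over the slot when the cover is shut
- mortar: brown bowl, 65 mm wide, 22 mm tall, a bystander; origin under its middle
- tape: roll of tan tape, 87 mm wide, 19 mm tall, lying flat, a bystander; origin under its middle
- jar: white jar with a blue cap, 51 mm wide, 56 mm tall, a bystander; origin under its middle
- yellow_box: yellow box with a dark band, 55 x 70 x 60 mm, a bystander; origin under its middle
- vial: brown vial with a black cap, 24 mm wide, 62 mm tall, a bystander; origin under its middle

How it is judged:
By the outcome, as a careful person would: the job done as asked, in the order asked, and still so for the second after the job is handed in, with the robot touching nothing.
It also fails if it takes over 42 s, if anything falls off the work surface, if the arm or the gripper's body presses on something with over 40 N, if the wrist force passes 120 N, or if a joint passes its speed limit or range.

## Working session

There is one attempt and no reset: what is moved stays moved. The work goes in short steps, Python scripts to look and compute and a tool call to move; the robot and the scene stay as the last step left them, time stands still between calls to the robot, and variables do not carry over. Pictures are saved under pics/ and viewed, at most 10 in all, crops included, and the job is handed in when it is done.

Besides the shell and the picture viewer there is one more tool, called by a JSON object that holds its "name" and its "arguments", one argument or row to a line. step_arm: Moves the arm, as the interface text tells. Its arguments: {"type":"object","properties":{"commands":{"type":"array","items":{"type":"number"}},"jaw":{"type":"number"},"grip_force":{"type":"number"}},"required":["commands"]}

```bash
mkdir -p pics
cat > h.py <<'E'
import numpy as np, cv2
from station import manip
from scipy.spatial.transform import Rotation as Ro
def ray(s,uv,T=None):
    K=np.array([[s["fx"],0,s["cx"]],[0,s["fy"],s["cy"]],[0,0,1.]])
    p=cv2.undistortPoints(np.array(uv,float).reshape(-1,1,2),K,np.array([s["k1"],0,0,0,0.])).reshape(-1,2)
    d=np.c_[p,np.ones(len(p))]
    if T is None:
        R=np.array(s["R"]);t=np.array(s["t"]); return -R.T@t, d@R
    return T[:3,3], d@T[:3,:3].T
def onz(s,uv,z,T=None):
    o,d=ray(s,uv,T); return o+d*((z-o[2])/d[:,2])[:,None]
E
python3 - <<'E'
from h import *
st=manip.sense(); print({k:np.round(st[k],3) for k in st})
for n in("side","top"):
    s=manip.snapshot(n); cv2.imwrite(f"pics/{n}0.png",s["pixels"]); print(n,s["fx"],s["k1"],np.round(-np.array(s["R"]).T@s["t"],3))
E
```

```text
{'t': np.float64(0.0), 'q': array([ 1.122,  0.528,  1.434, -0.   ,  1.181, -0.178]), 'qd': array([-0.001, -0.   ,  0.   ,  0.003,  0.   , -0.002]), 'tau': array([ 1.0000e-03, -4.4235e+01, -1.7802e+01, -0.0000e+00,  8.0000e-03,
       -0.0000e+00]), 'tcp_pos': array([0.167, 0.602, 0.208]), 'tool_rot': array([ 0.135,  0.991, -0.001, -0.   ]), 'force': array([ 0.206,  0.567, -0.169]), 'ft_torque': array([ 0.028,  0.039, -0.02 ]), 'gripper_force': np.float64(0.0), 'finger_gap': np.float64(0.999)}
side 447.8297126481043 -0.02093540887032634 [0.411 0.922 1.299]
top 496.2870312696646 -0.05340571645961605 [ 0.349 -0.074  1.699]
```

View pics/top0.png

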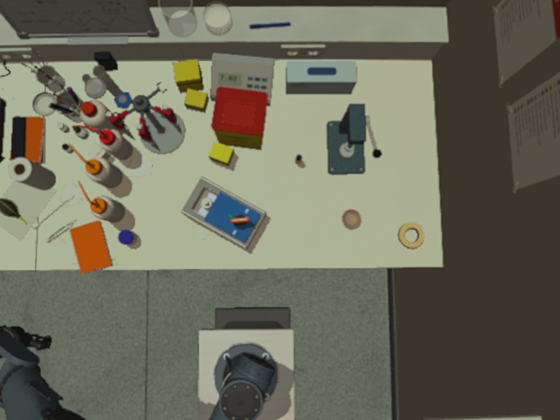

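View pics/side0.png

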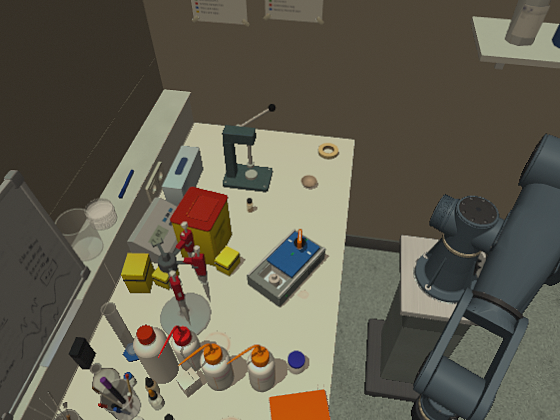

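The top view shows the grey housing around (225,212), with the blue cover over its right part, the orange wing at (240,219) and the open well at about (205,203). The side view shows the wing at (299,240) and the die at (272,281). Next I measure by masks.

```bash
cat > m.py <<'E'
from h import *
s=manip.snapshot("top"); im=s["pixels"]; hsv=cv2.cvtColor(im,cv2.COLOR_BGR2HSV)
roi=np.zeros(im.shape[:2],np.uint8); roi[170:256,175:275]=255
def big(m):
    c,_=cv2.findContours(m&roi,cv2.RETR_EXTERNAL,cv2.CHAIN_APPROX_NONE); return max(c,key=cv2.contourArea)
for nm,lo,hi,z in (("blue",(98,120,60),(115,255,255),.074),("orange",(3,130,100),(18,255,255),.125)):
    c=big(cv2.inRange(hsv,lo,hi)); r=cv2.minAreaRect(c); b=onz(s,cv2.boxPoints(r),z)
    print(nm,np.round(r[0],1),cv2.contourArea(c),"centre",np.round(b.mean(0),3),"sides",np.round(np.linalg.norm(np.diff(b,axis=0),axis=1),3),"dirs",np.round(np.degrees(np.arctan2(*(np.diff(b,axis=0)[:2,1::-1].T[0:2]))),1)); print(np.round(b,3).tolist())
cv2.imwrite("pics/crop1.png",cv2.resize(im[170:256,170:280],None,fx=6,fy=6,interpolation=cv2.INTER_CUBIC))
E
python3 m.py
```

```text
blue [231.8 216.7] 1363.0 centre [0.521 0.043 0.074] sides [0.105 0.154 0.104] dirs [ -28.8 -119.7]
[[0.513, 0.136, 0.074], [0.605, 0.085, 0.074], [0.528, -0.049, 0.074], [0.437, 0.002, 0.074]]
orange [239.5 219.6] 23.5 centre [0.506 0.015 0.125] sides [0.055 0.015 0.055] dirs [ -83.3 -173.1]
[[0.51, 0.043, 0.125], [0.517, -0.011, 0.125], [0.502, -0.013, 0.125], [0.495, 0.041, 0.125]]
```

View pics/crop1.png

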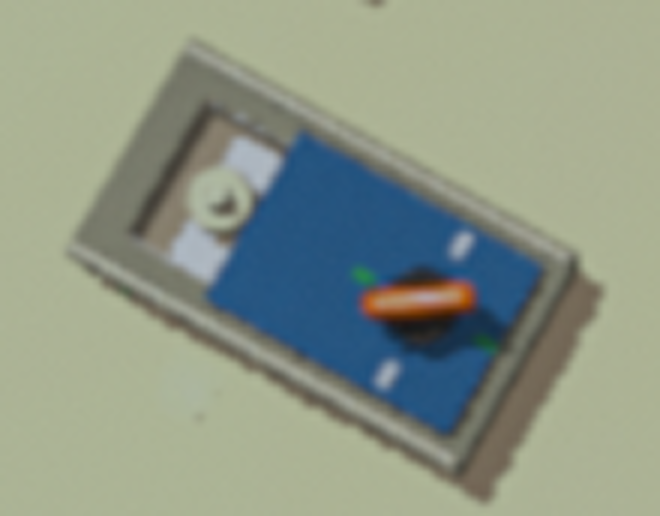

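The crop shows the cover shifted open toward the lower right. The white marks are at crop (461,246) and (388,375), and the wing lies about 53° clockwise from them. Now the numbers for the approach.

Run:
```python
from h import *
s=manip.snapshot("top")
f=lambda a:np.array(a)/6-.42+[170,170]
w=onz(s,f([(461,246),(388,375)]),.074); g=onz(s,f([(363,274),(486,343)]),.074)
h=onz(s,f([(192,42),(75,250),(458,470),(575,255)]),.06); l=onz(s,f([(372,303),(466,296)]),.137)
for a in(w,g,h,l): print(np.round(a,3).tolist(),np.round(a.mean(0),3))
print("house sides",np.linalg.norm(np.diff(h,axis=0),axis=1))
yd=np.array([np.cos(np.radians(60.1)),np.sin(np.radians(60.1))])
c=w.mean(0)[:2]; print("open",(h.mean(0)[:2]-c)@yd)
print(np.round(manip.snapshot("wrist")["mount"],3))
st=manip.sense(); R=Ro.from_quat(st["tool_rot"])
# camera-pose target: tool y at 6.7deg, above stud
def down(y): 
    y=np.radians(y); Y=np.array([np.cos(y),np.sin(y),0]);Z=np.array([0,0,-1.]);return Ro.from_matrix(np.c_[np.cross(Y,Z),Y,Z])
print("shift",R.inv().apply(np.array([.506,.015,.25])-st["tcp_pos"]),"turn",(R.inv()*down(6.7)).as_rotvec(True))
```

```text
[[0.541, -0.005, 0.074], [0.47, 0.035, 0.074]] [0.505 0.015 0.074]
[[0.526, 0.049, 0.074], [0.487, -0.018, 0.074]] [0.506 0.015 0.074]
[[0.658, 0.146, 0.06], [0.542, 0.21, 0.06], [0.418, -0.002, 0.06], [0.537, -0.067, 0.06]] [0.539 0.071 0.06 ]
[[0.503, 0.039, 0.137], [0.507, -0.01, 0.137]] [0.505 0.015 0.137]
house sides [0.13287983 0.24519949 0.13500629]
open 0.06551506993867393
[[-0.001 -0.945 -0.326  0.083]
 [ 1.    -0.001 -0.     0.002]
 [ 0.    -0.326  0.945 -0.166]
 [ 0.     0.     0.     1.   ]]
shift [-0.48364911 -0.47486563 -0.04156586] turn [-6.00906190e-02  2.52509501e-02  6.77852729e+01]
```

{"name": "step_arm", "arguments": {
  "commands": [-0.034,-0.034,-0.005,0,0,6.8,-0.068,-0.068,-0.01,0,0,13.6,-0.102,-0.102,-0.015,0,0,20.4,-0.136,-0.136,-0.02,0,0,27.2,-0.17,-0.17,-0.025,0,0,34,-0.204,-0.204,-0.03,0,0,40.8,-0.238,-0.238,-0.035,0,0,47.6,-0.272,-0.272,-0.04,0,0,54.4,-0.306,-0.306,-0.042,0,0,61.2,-0.34,-0.34,-0.042,0,0,67.8]
}}

```text
t: 1.25
tcp_pos: [0.4047, 0.1819, 0.2511]
tool_rot: [0.666, 0.746, 0.001, 0.0]
force: [0.1, 1.0, 0.2]
finger_gap: 1.003
gripper_force: 0.0
```

```bash
cat >> h.py <<'E'
def down(y): 
    y=np.radians(y); Y=np.array([np.cos(y),np.sin(y),0]);Z=np.array([0,0,-1.]);return Ro.from_matrix(np.c_[np.cross(Y,Z),Y,Z])
def to(p,y):
    st=manip.sense(); R=Ro.from_quat(st["tool_rot"])
    print("t",st["t"],"tcp",np.round(st["tcp_pos"],4),"shift",np.round(R.inv().apply(np.array(p)-st["tcp_pos"]),4),"turn",np.round((R.inv()*down(y)).as_rotvec(True),2))
E
python3 -c "
from h import *
to([.506,.015,.25],6.7)"
```

```text
t 1.25 tcp [0.4047 0.1819 0.2511] shift [-0.1772  0.082   0.0012] turn [ 0.09 -0.01 -0.29]
```

{"name": "step_arm", "arguments": {
  "commands": [-0.035,0.016,0,0,0,0,-0.07,0.033,0,0,0,0,-0.105,0.049,0,0,0,0,-0.14,0.065,0,0,0,0,-0.165,0.076,0,0,0,0,-0.177,0.082,0,0,0,0,-0.177,0.082,0,0,0,0,-0.177,0.082,0,0,0,0,-0.177,0.082,0,0,0,0,-0.177,0.082,0,0,0,0]
}}

```text
t: 2.25
tcp_pos: [0.505, 0.0187, 0.2506]
tool_rot: [0.664, 0.748, -0.0, -0.0]
force: [-0.7, 1.3, 0.3]
finger_gap: 1.0
gripper_force: 0.0
```

```bash
cat > w.py <<'E'
from h import *
import sys
st=manip.sense(); s=manip.snapshot("wrist"); im=s["pixels"]; cv2.imwrite(sys.argv[1],im)
T=np.eye(4);T[:3,:3]=Ro.from_quat(st["tool_rot"]).as_matrix();T[:3,3]=st["tcp_pos"];T=T@np.array(s["mount"])
hsv=cv2.cvtColor(im,cv2.COLOR_BGR2HSV)
ms={"orange":((3,130,90),(18,255,255),.137),"blue":((98,120,50),(115,255,255),.074),"green":((45,100,60),(85,255,255),.074),"white":((0,0,170),(180,60,255),.074),"whitetop":((0,0,170),(180,60,255),.137)}
for n,(lo,hi,z) in ms.items():
    c,_=cv2.findContours(cv2.inRange(hsv,lo,hi),cv2.RETR_EXTERNAL,cv2.CHAIN_APPROX_NONE)
    for k in sorted(c,key=cv2.contourArea)[-5:]:
        if cv2.contourArea(k)<40: continue
        r=cv2.minAreaRect(k); b=onz(s,cv2.boxPoints(r),z,T); e=np.diff(b,axis=0)[:2]; L=np.linalg.norm(e,axis=1); j=L.argmax()
        print(n,np.round(r[0]),"c",np.round(b.mean(0),4),"L",np.round(L,3),"ang",round(np.degrees(np.arctan2(e[j,1],e[j,0]))%180,1))
E
python3 w.py pics/w1.png
```

```text
orange [281. 201.] c [0.5072 0.0184 0.137 ] L [0.062 0.013] ang 93.8
blue [302. 162.] c [0.5262 0.0432 0.074 ] L [0.153 0.106] ang 59.7
green [301. 162.] c [0.5265 0.0477 0.074 ] L [0.012 0.006] ang 60.6
white [335.  64.] c [0.546  0.1491 0.074 ] L [0.05  0.024] ang 59.4
white [275.  95.] c [0.485 0.104 0.074] L [0.234 0.004] ang 60.1
white [357.  95.] c [0.5741 0.1234 0.074 ] L [0.031 0.049] ang 134.6
white [250. 109.] c [0.4665 0.0856 0.074 ] L [0.157 0.22 ] ang 99.8
white [367. 196.] c [ 0.6209 -0.0338  0.074 ] L [0.367 0.521] ang 113.2
whitetop [335.  64.] c [0.5369 0.1407 0.137 ] L [0.041 0.019] ang 59.4
whitetop [275.  95.] c [0.487  0.1039 0.137 ] L [0.191 0.003] ang 60.1
whitetop [357.  95.] c [0.5597 0.1197 0.137 ] L [0.025 0.04 ] ang 134.6
whitetop [250. 109.] c [0.4719 0.0889 0.137 ] L [0.128 0.179] ang 99.8
whitetop [367. 196.] c [ 0.5979 -0.0086  0.137 ] L [0.3   0.425] ang 113.2
```

View pics/w1.png

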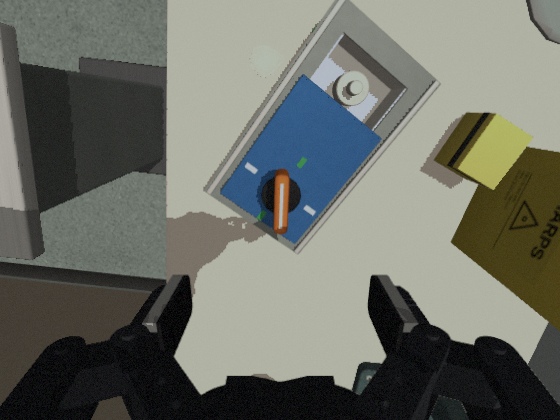

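The wrist view shows the wing's white line running from about (282,184) to (281,228). The white marks are at (251,168) and (309,210), the green ones at (302,162) and (262,215). The housing's near corners are at (206,190) and (298,250).

Run:
```python
from h import *
im=cv2.imread("pics/w1.png"); hsv=cv2.cvtColor(im,cv2.COLOR_BGR2HSV)
st=manip.sense(); s=manip.snapshot("wrist")
T=np.eye(4);T[:3,:3]=Ro.from_quat(st["tool_rot"]).as_matrix();T[:3,3]=st["tcp_pos"];T=T@np.array(s["mount"])
m=cv2.inRange(hsv,(0,0,110),(180,110,255))
def blob(x,y,z,r=8,h=None):
    h=h or r; k=np.zeros_like(m);k[y-h:y+h,x-r:x+r]=255
    n,l,stt,c=cv2.connectedComponentsWithStats(m&k); i=1+stt[1:,4].argmax(); pts=np.argwhere(l==i)[:,::-1]
    b=cv2.boxPoints(cv2.minAreaRect(pts.astype(np.float32))); p=onz(s,b,z,T); e=np.diff(p,axis=0)[:2];j=np.linalg.norm(e,axis=1).argmax()
    print(len(pts),np.round(c[i],1),np.round(p.mean(0),4),np.round(np.linalg.norm(e,axis=1),4),round(np.degrees(np.arctan2(e[j,1],e[j,0]))%180,1)); return onz(s,[c[i]],z,T)[0]
l=blob(282,206,.137,7,32); a=blob(251,168,.074,10); b=blob(309,210,.074,10)
print("mid marks",(a+b)/2,np.degrees(np.arctan2(*(b-a)[1::-1])))
print("corners",onz(s,[(206,190),(298,250),(439,83),(346,1)],.06,T).round(4))
```

```text
181 [280.9 205.4] [0.5079 0.0147 0.137 ] [0.0445 0.0036] 94.4
90 [250.8 167.7] [0.4723 0.035  0.074 ] [0.0074 0.015 ] 149.1
80 [309.1 209.7] [ 0.5436 -0.0059  0.074 ] [0.0072 0.0152] 152.3
mid marks [0.50787224 0.014589   0.074     ] -29.861227972914634
corners [[ 4.211e-01 -3.000e-04  6.000e-02]
 [ 5.394e-01 -6.480e-02  6.000e-02]
 [ 6.619e-01  1.465e-01  6.000e-02]
 [ 5.498e-01  2.088e-01  6.000e-02]]
```

```bash
python3 -c "
from h import *
to([.507,.0147,.107],4.5)"
```

```text
t 2.35 tcp [0.5054 0.0184 0.2506] shift [-0.0038  0.0012  0.1436] turn [-0.   -0.01  2.27]
```

{"name": "step_arm", "arguments": {
  "commands": [-0.002,0.001,0.03,0,0,1.1,-0.004,0.001,0.06,0,0,2.3,-0.004,0.001,0.085,0,0,2.3,-0.004,0.001,0.105,0,0,2.3,-0.004,0.001,0.12,0,0,2.3,-0.004,0.001,0.132,0,0,2.3,-0.004,0.001,0.14,0,0,2.3,-0.004,0.001,0.1435,0,0,2.3,-0.004,0.001,0.1435,0,0,2.3,-0.004,0.001,0.1435,0,0,2.3],
  "jaw": 70
}}

```text
t: 3.35
tcp_pos: [0.5078, 0.0135, 0.1075]
tool_rot: [0.68, 0.734, 0.0, 0.001]
force: [0.0, -0.1, -0.5]
finger_gap: 0.702
gripper_force: 0.0
```

```bash
python3 -c "
from h import *
to([.507,.0147,.107],4.5)"
```

```text
t 3.35 tcp [0.5078 0.0135 0.1075] shift [ 0.0013 -0.0007  0.0005] turn [ 0.07  0.02 -0.11]
```

Within about 1 mm, so I close on the wing with a modest force.

{"name": "step_arm", "arguments": {
  "commands": [0.001,0,0,0,0,0,0.001,0,0,0,0,0,0.001,0,0,0,0,0,0.001,0,0,0,0,0,0.001,0,0,0,0,0,0.001,0,0,0,0,0,0.001,0,0,0,0,0,0.001,0,0,0,0,0,0.001,0,0,0,0,0,0.001,0,0,0,0,0],
  "jaw": 0,
  "grip_force": 40
}}

```text
t: 4.35
tcp_pos: [0.5071, 0.0146, 0.107]
tool_rot: [0.68, 0.734, -0.0, -0.0]
force: [-1.8, -0.1, 2.4]
finger_gap: 0.145
gripper_force: 43.1
```

```bash
python3 -c "
from h import *
to([.507,.0147,.107],60.1);print({k:np.round(manip.sense()[k],2) for k in ('force','ft_torque','finger_gap','gripper_force')})"
```

```text
t 4.35 tcp [0.5071 0.0146 0.107 ] shift [ 0.0001 -0.0001 -0.    ] turn [-1.000e-02 -2.000e-02 -5.572e+01]
{'force': array([-1.84, -0.06,  2.41]), 'ft_torque': array([0.02, 0.25, 0.01]), 'finger_gap': np.float64(0.14), 'gripper_force': np.float64(43.05)}
```

{"name": "step_arm", "arguments": {
  "commands": [0,0,0,0,0,-5,0,0,0,0,0,-12,0,0,0,0,0,-19,0,0,0,0,0,-26,0,0,0,0,0,-33,0,0,0,0,0,-40,0,0,0,0,0,-47,0,0,0,0,0,-53,0,0,0,0,0,-55.7,0,0,0,0,0,-55.7]
}}

```text
t: 5.35
tcp_pos: [0.5065, 0.0145, 0.1068]
tool_rot: [0.258, 0.966, -0.0, -0.001]
force: [-3.2, 0.0, 2.5]
finger_gap: 0.143
gripper_force: 43.1
```

```bash
python3 -c "
from h import *
to([.507+.0676*np.cos(1.049),.0147+.0676*np.sin(1.049),.107],60.1);print({k:np.round(manip.sense()[k],2) for k in ('force','ft_torque','finger_gap','gripper_force')})"
```

```text
t 5.35 tcp [0.5065 0.0145 0.1068] shift [-0.0003  0.068  -0.0002] turn [-0.04 -0.08 -0.02]
{'force': array([-3.16,  0.01,  2.51]), 'ft_torque': array([-0.03,  0.47, -0.02]), 'finger_gap': np.float64(0.14), 'gripper_force': np.float64(43.05)}
```

{"name": "step_arm", "arguments": {
  "commands": [0,0.006,0,0,0,0,0,0.014,0,0,0,0,0,0.023,0,0,0,0,0,0.032,0,0,0,0,0,0.041,0,0,0,0,0,0.049,0,0,0,0,0,0.055,0,0,0,0,0,0.059,0,0,0,0,0,0.062,0,0,0,0,0,0.062,0,0,0,0]
}}

```text
t: 6.35
tcp_pos: [0.538, 0.069, 0.1069]
tool_rot: [0.258, 0.966, 0.0, -0.0]
force: [-4.0, 2.8, 2.0]
finger_gap: 0.147
gripper_force: 43.0
```

{"name": "step_arm", "arguments": {
  "commands": [0,0.001,0,0,0,0,0,0.002,0,0,0,0,0,0.003,0,0,0,0,0,0.004,0,0,0,0,0,0.005,0,0,0,0,0,0.006,0,0,0,0,0,0.006,0,0,0,0,0,0.006,0,0,0,0,0,0.006,0,0,0,0,0,0.006,0,0,0,0]
}}

```text
t: 7.35
tcp_pos: [0.5398, 0.0723, 0.1067]
tool_rot: [0.258, 0.966, -0.001, -0.001]
force: [-6.7, -1.9, 3.9]
finger_gap: 0.142
gripper_force: 43.1
```

{"name": "step_arm", "arguments": {
  "commands": [0,0.001,0,0,0,0,0,0.002,0,0,0,0,0,0.003,0,0,0,0,0,0.004,0,0,0,0,0,0.004,0,0,0,0,0,0.004,0,0,0,0,0,0.004,0,0,0,0,0,0.004,0,0,0,0,0,0.004,0,0,0,0,0,0.004,0,0,0,0]
}}

```text
t: 8.35
tcp_pos: [0.5401, 0.0733, 0.1063]
tool_rot: [0.257, 0.966, -0.004, -0.003]
force: [-8.8, -9.7, 2.2]
finger_gap: 0.145
gripper_force: 43.1
```

```bash
python3 w.py pics/w2.png | grep -v white
```

```text
orange [276. 268.] c [0.5347 0.0764 0.137 ] L [0.013 0.066] ang 150.8
blue [291. 290.] c [0.5832 0.0597 0.074 ] L [0.019 0.001] ang 150.8
blue [328. 228.] c [0.5574 0.1036 0.074 ] L [0.152 0.11 ] ang 60.3
green [222. 236.] c [0.5222 0.0396 0.074 ] L [0.012 0.006] ang 60.4
green [334. 236.] c [0.56   0.1061 0.074 ] L [0.012 0.006] ang 60.3
```

View pics/w2.png

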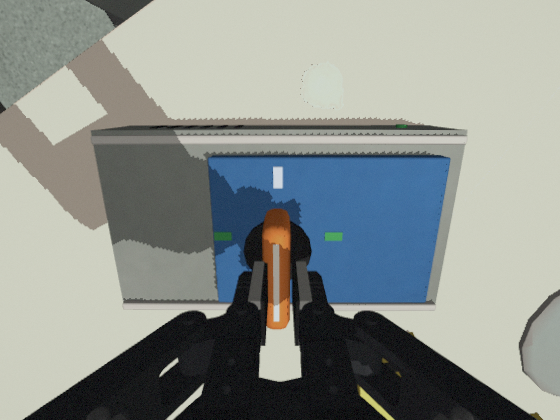

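The view shows the cover against its stop, with the wing at (277,268) in line with the white mark at (278,177). The green marks average to (0.541, 0.073), which fits the TCP. I ease the side load and push in.

{"name": "step_arm", "arguments": {
  "commands": [0,-0.001,0,0,0,0,0,-0.002,0.002,0,0,0,0,-0.002,0.005,0,0,0,0,-0.002,0.009,0,0,0,0,-0.002,0.013,0,0,0,0,-0.002,0.017,0,0,0,0,-0.002,0.02,0,0,0,0,-0.002,0.022,0,0,0,0,-0.002,0.023,0,0,0,0,-0.002,0.023,0,0,0]
}}

```text
t: 9.4
tcp_pos: [0.5405, 0.0729, 0.0867]
tool_rot: [0.257, 0.966, -0.002, -0.001]
force: [-12.4, -6.2, 24.0]
finger_gap: 0.141
gripper_force: 45.5
```

```bash
python3 -c "
from h import *
to([.541,.0729,.086],60.1);print({k:np.round(manip.sense()[k],2) for k in ('force','ft_torque','finger_gap','gripper_force')})"
```

```text
t 9.4 tcp [0.5405 0.0729 0.0867] shift [-0.0004  0.0003  0.0007] turn [-0.28 -0.04  0.08]
{'force': array([-12.37,  -6.25,  23.99]), 'ft_torque': array([-1.01,  2.15, -0.02]), 'finger_gap': np.float64(0.14), 'gripper_force': np.float64(45.49)}
```

{"name": "step_arm", "arguments": {
  "commands": [0,0,0,0,0,4,0,0,0,0,0,10,0,0,0,0,0,16,0,0,0,0,0,22,0,0,0,0,0,28,0,0,0,0,0,34,0,0,0,0,0,40,0,0,0,0,0,45,0,0,0,0,0,50,0,0,0,0,0,50]
}}

```text
t: 10.4
tcp_pos: [0.541, 0.0731, 0.0866]
tool_rot: [0.642, 0.767, -0.002, 0.0]
force: [-11.5, -5.2, 23.2]
finger_gap: 0.148
gripper_force: 45.4
```

```bash
python3 -c "
from h import *
to([.541,.0729,.086],-29.9);print({k:np.round(manip.sense()[k],2) for k in ('force','ft_torque','finger_gap','gripper_force')})"
```

```text
t 10.4 tcp [0.541  0.0731 0.0866] shift [-0.0002 -0.0001  0.0006] turn [-0.06  0.22 39.98]
{'force': array([-11.52,  -5.15,  23.2 ]), 'ft_torque': array([-0.93,  1.96, -0.03]), 'finger_gap': np.float64(0.15), 'gripper_force': np.float64(45.38)}
```

Turning freely. I finish the quarter turn.

{"name": "step_arm", "arguments": {
  "commands": [0,0,0,0,0,4,0,0,0,0,0,10,0,0,0,0,0,16,0,0,0,0,0,22,0,0,0,0,0,28,0,0,0,0,0,34,0,0,0,0,0,38,0,0,0,0,0,40,0,0,0,0,0,40,0,0,0,0,0,40]
}}

```text
t: 11.4
tcp_pos: [0.5416, 0.0729, 0.0867]
tool_rot: [0.865, 0.501, -0.001, 0.002]
force: [-10.2, -5.6, 21.4]
finger_gap: 0.145
gripper_force: 45.2
```

```bash
python3 -c "
from h import *
to([.541,.0729,.093],-29.9);print({k:np.round(manip.sense()[k],2) for k in ('force','ft_torque','finger_gap','gripper_force')})"; python3 w.py pics/w3.png | grep -v white
```

```text
t 11.4 tcp [0.5416 0.0729 0.0867] shift [-0.0003 -0.0005 -0.0063] turn [0.08 0.21 0.07]
{'force': array([-10.17,  -5.57,  21.43]), 'ft_torque': array([-1.  ,  1.84, -0.01]), 'finger_gap': np.float64(0.15), 'gripper_force': np.float64(45.24)}
orange [278. 272.] c [0.5498 0.0891 0.137 ] L [0.011 0.057] ang 60.8
blue [278. 183.] c [0.5572 0.1013 0.074 ] L [0.106 0.155] ang 66.6
green [278. 192.] c [0.5594 0.1056 0.074 ] L [0.006 0.012] ang 60.3
```

View pics/w3.png

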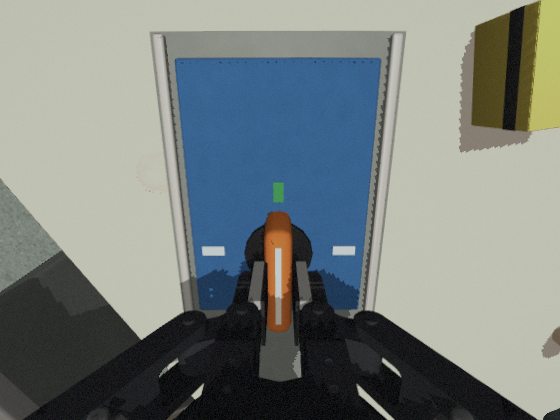

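The wing points at the green mark (278,192). I ease up so it springs into the catch, then open.

{"name": "step_arm", "arguments": {
  "commands": [0,0,-0.001,0,0,0,0,0,-0.002,0,0,0,0,0,-0.003,0,0,0,0,0,-0.004,0,0,0,0,0,-0.005,0,0,0,0,0,-0.006,0,0,0,0,0,-0.007,0,0,0,0,0,-0.008,0,0,0,0,0,-0.008,0,0,0,0,0,-0.008,0,0,0]
}}

```text
t: 12.45
tcp_pos: [0.5411, 0.0729, 0.0924]
tool_rot: [0.865, 0.501, -0.002, 0.001]
force: [-6.2, -6.0, 7.1]
finger_gap: 0.145
gripper_force: 43.5
```

{"name": "step_arm", "arguments": {
  "commands": [0,0,0,0,0,0,0,0,0,0,0,0,0,0,0,0,0,0,0,0,0,0,0,0,0,0,0,0,0,0,0,0,0,0,0,0,0,0,0,0,0,0,0,0,0,0,0,0,0,0,0,0,0,0,0,0,0,0,0,0],
  "jaw": 70
}}

```text
t: 13.45
tcp_pos: [0.5421, 0.0752, 0.092]
tool_rot: [0.866, 0.501, 0.0, 0.0]
force: [-1.0, 0.3, 0.2]
finger_gap: 0.7
gripper_force: 0.0
```

{"name": "step_arm", "arguments": {
  "commands": [0,0,-0.005,0,0,0,0,0,-0.015,0,0,0,0,0,-0.03,0,0,0,0,0,-0.05,0,0,0,0,0,-0.075,0,0,0,0,0,-0.1,0,0,0,0,0,-0.125,0,0,0,0,0,-0.14,0,0,0,0,0,-0.15,0,0,0,0,0,-0.15,0,0,0]
}}

```text
t: 14.45
tcp_pos: [0.5431, 0.0752, 0.244]
tool_rot: [0.866, 0.501, 0.002, 0.001]
force: [-0.5, -0.2, -0.7]
finger_gap: 0.701
gripper_force: 0.0
```

```bash
python3 w.py pics/w4.png | grep -v white
```

```text
orange [278. 199.] c [0.5444 0.0795 0.137 ] L [0.012 0.059] ang 60.4
blue [278. 156.] c [0.5565 0.1015 0.074 ] L [0.105 0.153] ang 63.0
green [278. 156.] c [0.5593 0.1054 0.074 ] L [0.004 0.012] ang 60.1
```

View pics/w4.png

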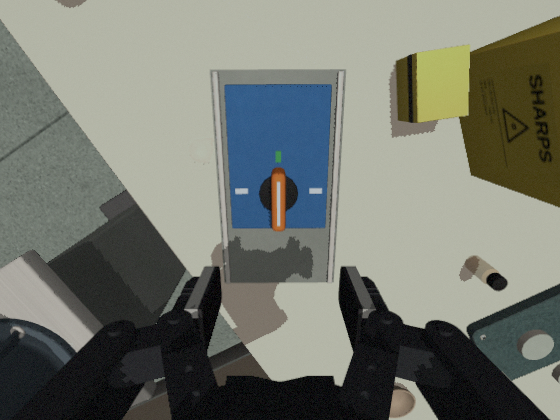

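The view shows the wing (278,199) in line with the green mark (278,156), with the well covered. One check of the stud height before handing in.

Run:
```python
from h import *
st=manip.sense(); s=manip.snapshot("wrist"); im=s["pixels"]; hsv=cv2.cvtColor(im,cv2.COLOR_BGR2HSV)
T=np.eye(4);T[:3,:3]=Ro.from_quat(st["tool_rot"]).as_matrix();T[:3,3]=st["tcp_pos"];T=T@np.array(s["mount"])
m=cv2.inRange(hsv,(0,0,110),(180,110,255))
def cen(x,y,r,h):
    k=np.zeros_like(m);k[y-h:y+h,x-r:x+r]=255
    n,l,t,c=cv2.connectedComponentsWithStats(m&k);return c[1+t[1:,4].argmax()]
a=onz(s,[cen(241,191,10,10),cen(315,191,10,10)],.074,T).mean(0); c=cen(278,204,5,28)
print("axis",a.round(4),c.round(1))
yd=np.array([.498,.867])
for z in(.117,.120,.124,.128,.137): p=onz(s,[c],z,T)[0]; print(z,round((p-a)[:2]@yd,4))
```

```text
axis [0.5408 0.0729 0.074 ] [279.5 203.4]
0.117 -0.0019
0.12 -0.0009
0.124 0.0003
0.128 0.0015
0.137 0.0043
```

The wing top comes out at about 0.123 m, 14 mm below its up position, so the stud is locked down. The axis is on the slot, so the cover is shut.

```bash
python3 -c "
from station import manip
print(manip.sign_off())"
```

```text
the job is handed in; nothing more can be done
None
```

The job is handed in: the cover is shut against its stop and the stud is locked down at the green marks (about 14 mm in). The arm is clear and nothing else was touched, at about 15 s of robot time.

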